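Square the tray into the niche corner and put the nail brush back

ROBOT

A 6-joint arm with a two-finger parallel gripper is mounted at the origin on the work surface. World frame = base frame: x ahead of the robot, y to its left, z up, the work surface at z = 0. Lengths are in mm, angles in degrees, forces in N, time in s.
With the tool pointing down it reaches from about 300 to 850 mm from the base axis. Payload 4.2 kg.
Tool frame: the origin (TCP) lies midway between the tips of the shut fingers; the grasp point (between the pads) lies 19 mm behind it; z points along the fingers, y is the direction in which the jaws open and shut (so a half turn about z gives the same grasp; the last joint's range is limited). The gripper opens to 91 mm and grips with 3 to 60 N. Pads are 32 mm wide; open, the fingers measure 118 mm over their backs; the gripper's body (76 mm by 178 mm) begins 60 mm behind the grasp point.
Start: joints at [65.26, 18.312, 89.639, -0, 72.044, -1.146], TCP at [230.153, 526.947, 213.976] pointing down, gripper open.
Joint ranges: [-177.97, 177.97], [-48.28, 115.42], [12.27, 149.76], [-77.06, 257.06], [2.81, 150.46], [-146.56, 146.56]. Speed limits (degrees/s): [147.25, 147.25, 180, 180, 180, 180].

INTERFACE

Orientations are given as [roll, pitch, yaw] about the fixed x, y, z axes, in that order (R = Rz(yaw) Ry(pitch) Rx(roll)).
In Python, from workcell import env gives the robot as it stands.
- The arm moves only by the shell command python3 -m jog 'ROWS' [FORCE]. ROWS is JSON, a list of rows, each an object of numbers: "dx", "dy", "dz": the shift along the world's x, y, z in m; "wx", "wy", "wz": the turn, a rotation vector about the world's x, y, z in rad; "grip": the gripper's target within -1 to 1 (shut at 1, half-way at 0, fully open at -1). In form: [{"dx": .., "dy": .., "dz": .., "wx": .., "wy": .., "wz": .., "grip": ..}, ...]. A call has 1 to 10 rows; each row shifts and turns the commanded pose from where the row before left it; what a row does not reach is not made up. A row lasts 1/10 s, in which the tool goes at most 50 mm and 8.59 degrees, less where a joint would pass 70% of its speed; a pose out of reach is approached as far as the arm can. A call with a gripper value outside its range is refused whole. The fingers move at their own pace and stop on an object; FORCE is the grip in N (left out, the last holds). Time passes only in rows, so rows that do not move let the fingers close. It gives the time, the measured TCP pose, the force and the opening at its end, in the units of the state.
- env.state(): the state, without advancing time (a new reading comes with each control period).
- env.grab_frame(name): name is "scene" or "top" or "wrist"; returns the picture (400x640x3 uint8, red, green, blue); there is no depth.
- env.get_calibration(name): a dict with "fx", "fy", "cx", "cy" (pixels), "k1" (the pictures are not rectified: a ray, as slopes to the right and down, at radius r is drawn at 1 + k1 r^2 times it, then the intrinsics apply), "R" (3x3) and "t" (3): a world point X has camera coordinates R X + t. Camera axes: x right, y down, z forward; pixel columns grow to the right and rows downward; lengths in mm; the calibration is good to about 2 mm. A picture is of the moment at which its call begins: read the wrist's pose just before it. get_calibration takes no time and is no camera call; for the wrist camera it gives the pose at the moment of the call.
- env.job_done(): hands the job in, once; it reports no verdict.
The state is a dict: "time_s": time; "qpos": joint angles; "qvel": joint speeds; "effort": joint torques, N m; "ee_pos": TCP position; "ee_rot": TCP orientation; "force": force on the tool from outside, world axes, zero at the start; "torque": the same for the moment, N m; "gripper_width": finger opening in mm.
Only numpy, scipy, OpenCV 4.12 (cv2) and the standard library are available. Lean on these libraries where they do the work, as an engineer would, in place of code of your own. Each camera call takes 0.05 s, during which the arm holds its last target. There are 200 camera calls.

TASK

Push the grey tray along the counter into the niche corner, until it sits square, its long side flush against the wall under the glass shelf and its end flush against the far wall. Then lay the wooden nail brush in the tray, bristles down and flat on the tray's floor (set it down, do not drop it). Leave the tray flush in the corner and the other things where they are.

Things in the scene. Friction and masses are not known exactly. Their poses are not given: they have to be found in the camera images.
- niche: Fixed low tiled walls of the niche's far right corner, turned some degrees. Origin: inner corner, on the counter (z = 0). x points roughly to the robot's right, y roughly away from the robot, z up. Shelf wall: face at x = 0, y = -270 to +10 mm. Far wall: face at y = 0, x = -300 to 0 mm. Both are 20 mm thick and 50 mm high (54 with the steel trim). The corner is open towards -x and -y.
- shelf_edge (a point): Middle of the front lower edge of the 10 mm glass shelf over the shelf wall: 170 mm above the counter, at x = -90, y = -120 mm in the niche's frame, same axes. The shelf spans x = -90 to +20, y = -260 to +20 mm in that frame, on two thin steel posts by the wall. A small jar and bottle stand on it, up to 70 mm above it.
- tray: Concrete-grey rectangular ceramic tray, 140 mm (its x) by 160 mm (its y), 28 mm high, walls 6 mm, floor 8 mm thick, about 0.5 kg. Origin: centre of its underside. Its x points roughly along the niche's x, its y along the niche's y; fully home its origin is at x = -70, y = -80 mm in the niche's frame. It stands loose on the counter, a little turned.
- nail_brush: Wooden nail brush, 88 mm long (its x), 44 mm wide (its y), 38 mm high: the wooden back is the upper 20 mm (18 to 38 mm above the underside), pale bristles (80 x 34 mm) below. Origin: centre of the underside (bristle tips); z up through the back. It stands bristles down on the counter, left of the tray. About 0.09 kg.
- toothbrush: Mint-green plastic toothbrush lying flat, 180 mm long (its x), 19 mm high at the head. Bystander. Origin: centre of its underside.
- tube: Capped aluminium tube of cream lying flat, 145 mm long (its x), 36 mm wide, 30 mm high. Bystander. Origin: centre of its underside.
- tumbler: Glass tumbler standing upright, 72 mm across, 95 mm high. Bystander. Origin: centre of its underside.
- mirror: Round hand mirror (92 mm across) held upright by its handle in a black spring clamp on a 75 x 70 mm foot, 168 mm high. Bystander. Origin: centre of the foot's underside.
- soap_dish: White soap dish with a pale bar of soap, 85 x 115 mm, 34 mm high. Bystander. Origin: centre of its underside.
- comb: Black comb lying flat, 150 mm long (its x), 36 mm wide, 6 mm high. Bystander. Origin: centre of its underside.
Not all that is in view belongs to the job. Of the things that look like the nail_brush, the smallest one is meant.

How it is judged (in metres and radians):
On the way, in this order (a step that is already met when the one before it is completed fails the run):
1. the tray is square and flush in the corner (each gap under 3 mm), the nail brush not yet in it (x of tray in the frame of niche between -0.073 and -0.066 m and y of tray in the frame of niche between -0.083 and -0.076 m and angle between the x axis of tray and the x axis of niche, either way round below 0.025 rad and height (world z) of tray below 0.003 m and angle between tray's own z axis and vertical below 0.03 rad and horizontal distance between nail_brush and tray above 0.1 m), for 0.2 s.
2. the nail brush lies flat on the tray's floor, bristles down (x of nail_brush in the frame of tray between -0.046 and 0.046 m and y of nail_brush in the frame of tray between -0.056 and 0.056 m and z of nail_brush in the frame of tray between 0.004 and 0.0115 m and angle between nail_brush's own z axis and vertical below 0.1 rad), for 0.2 s.
At the end, for the whole second after the job is handed in: The tray lies flat on the counter, within 3 mm of the wall under the shelf and within 3 mm of the far wall and square to them within 0.025 rad; the nail brush lies bristles down, flat on the tray's floor within its walls; both are released and at rest (all of step 2 and x of tray in the frame of niche between -0.073 and -0.066 m and y of tray in the frame of niche between -0.083 and -0.076 m and angle between the x axis of tray and the x axis of niche, either way round below 0.025 rad and height (world z) of tray below 0.003 m and angle between tray's own z axis and vertical below 0.03 rad and contact force between the fingers and nail_brush below 0.1 N and linear speed of each of nail_brush, tray below 0.02 m/s); the robot touches nothing.
It fails at once if another thing (toothbrush, tube, tumbler, mirror in its clamp, soap dish or comb) is moved by more than 30 mm (distance of any of toothbrush, tube, tumbler, mirror, soap_dish, comb from where it was at the start of the episode above 0.03 m).
It fails at once if the nail brush is dropped (falls freely faster than 0.7 m/s, about 25 mm) (contact force between the fingers and nail_brush below 0.05 N and linear speed of nail_brush above 0.7 m/s).
It also fails if it takes over 67 s, if anything falls off the work surface, if the arm or the gripper's body presses on something with over 40 N, if the wrist force passes 120 N, or if a joint passes its speed limit or range.

## Working session

There is one attempt and no reset: what is moved stays moved. The work goes in short steps, Python scripts to look and compute and a shell command to move; the robot and the scene stay as the last step left them, time stands still between calls to the robot, and variables do not carry over. Pictures are saved under pics/ and viewed, about 8 in all and at most 12, crops included, and the job is handed in when it is done.

```bash
mkdir -p pics; ls
python3 - <<'E'
from workcell import env
import cv2,json
for n in("scene","top"):
    f=env.grab_frame(n); cv2.imwrite(f"pics/{n}0.png",f[:,:,::-1])
    c=env.get_calibration(n); print(n,{k:(v.tolist() if hasattr(v,'tolist') else v) for k,v in c.items()})
s=env.state();print(s)
E
```

```text
pics
scene {'fx': 395.53780921239866, 'fy': 395.53780921239866, 'cx': 323.76182100983976, 'cy': 199.97148443284988, 'k1': 0.0005829389852181932, 'R': [[-0.04837362742352693, 0.9987298908561909, 0.0140924547283552], [0.7583055978696748, 0.04590435189890873, -0.6502810244165644], [-0.6501020015423774, -0.020770064687479533, -0.7595630270118953]], 't': [-89.14047700400056, -329.90016798994486, 1392.0298446062848]}
top {'fx': 457.0907575232051, 'fy': 457.0907575232051, 'cx': 309.4269971558599, 'cy': 201.4775551968035, 'k1': 0.03390109597892917, 'R': [[0.018091164991069216, -0.9997934752908834, 0.009258321394535344], [-0.9918117514464306, -0.01911602307292479, -0.12626966125969918], [0.12642056574003174, -0.006898146682552397, -0.9919527489403498]], 't': [99.15313965754292, 546.4856613912832, 1142.1695900267196]}
{'time_s': 0.1, 'qpos': array([ 6.52598025e+01,  1.83472817e+01,  8.96985778e+01,  9.68491378e-04,
        7.20448422e+01, -1.14595024e+00]), 'qvel': array([ 0.01084312, -0.03141737, -0.14676551, -0.07296272,  0.08885221,
       -0.04146399]), 'effort': array([ 6.89815188e-04, -4.13335776e+01, -2.32510042e+01,  7.30287773e-02,
        4.21080273e-02, -3.94175402e-05]), 'ee_pos': array([229.95370497, 526.52438878, 213.21702399]), 'ee_rot': array([-1.79909335e+02, -2.73463378e-03,  1.56405451e+02]), 'force': array([ 0.72700036, -0.51897654,  0.02225341]), 'torque': array([-0.01691769,  0.01261439, -0.02817488]), 'gripper_width': 91.34920107934919}
```

View pics/top0.png

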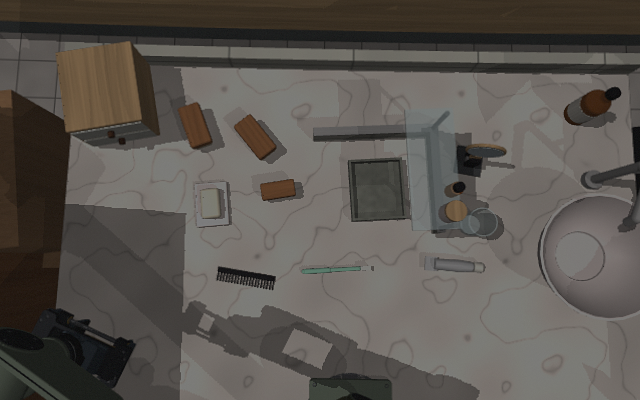

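View pics/scene0.png

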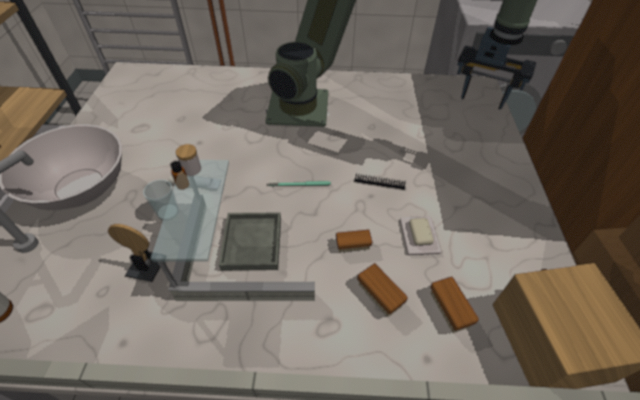

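Top view: three brush look-alikes, at (278,189) small, (255,137) large and (196,125) large. The smallest, at (278,189), is the one to choose. The tray is at (377,190), the far wall runs from (313,134) to (410,130), and the shelf is at (430,170).

```bash
cat > h.py <<'E'
import numpy as np,cv2
from workcell import env
def ray(n,uv,c=None):
    c=c or env.get_calibration(n);R=np.array(c['R']);t=np.array(c['t'])
    d=np.array([(uv[0]-c['cx'])/c['fx'],(uv[1]-c['cy'])/c['fy']]);p=d.copy()
    for _ in range(10): p=d/(1+c['k1']*(p@p))
    return -R.T@t, R.T@np.r_[p,1]
def onz(n,uv,z,c=None):
    o,d=ray(n,uv,c); return (o+d*(z-o[2])/d[2])[:2]
def proj(n,X,c=None):
    c=c or env.get_calibration(n);p=np.array(c['R'])@np.array(X,float)+c['t'];p=p[:2]/p[2]
    p=p*(1+c['k1']*(p@p));return np.array([p[0]*c['fx']+c['cx'],p[1]*c['fy']+c['cy']])
def brush(n,f,box,z=38):
    h=cv2.cvtColor(f,cv2.COLOR_RGB2HSV);m=cv2.inRange(h,(0,110,50),(20,255,255))
    k=np.zeros_like(m);x0,y0,x1,y1=box;k[y0:y1,x0:x1]=m[y0:y1,x0:x1]
    c=max(cv2.findContours(k,0,2)[0],key=cv2.contourArea)
    w=np.array([onz(n,p[0],z) for p in c]).astype(np.float32)
    return cv2.minAreaRect(w),cv2.boundingRect(c)
E
python3 - <<'E'
from h import *
f=cv2.imread('pics/top0.png')[:,:,::-1].copy()
for b in((258,175,302,205),(230,110,278,163),(175,98,215,152)): print(brush('top',f,b))
cv2.imwrite('pics/c1.png',cv2.resize(f[100:240,250:450,::-1],None,fx=4,fy=4,interpolation=cv2.INTER_CUBIC)*1)
E
```

```text
(((574.5640869140625, 192.1051025390625), (42.38691711425781, 85.77657318115234), 10.255069732666016), (260, 179, 36, 21))
(((712.6454467773438, 255.50759887695312), (111.87696075439453, 56.00080108642578), 39.626739501953125), (234, 115, 42, 44))
(((740.7974853515625, 413.2737731933594), (112.11177062988281, 55.718017578125), 21.242467880249023), (178, 103, 33, 45))
```

View pics/c1.png

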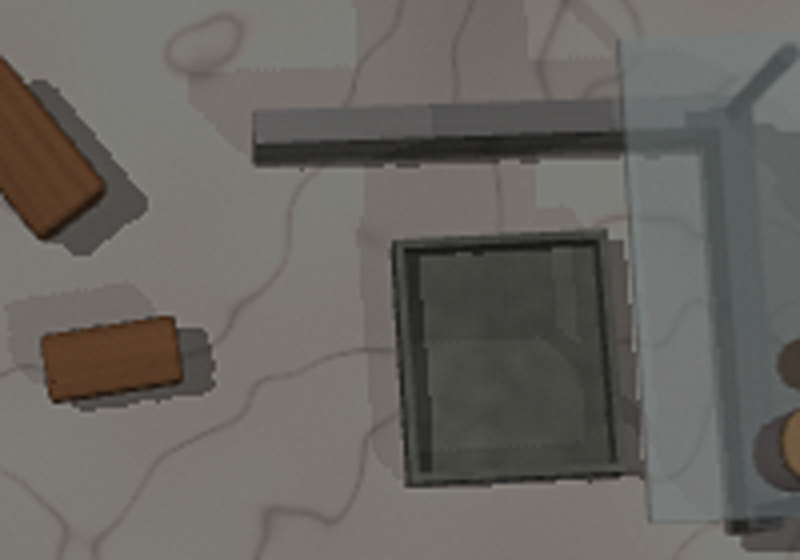

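The crop confirms the choice: the small brush measures 86 x 42 mm. The tray rim corners in the crop are (393,242), (605,231), (617,477) and (408,486). The far wall face runs from (255,145) to (705,128), and the shelf wall face from (705,130) to (727,515).

Run:
```python
from h import *
g=lambda u,v,z:onz('top',(250+u/4,100+v/4),z)
P=[g(*p,28) for p in((393,242),(605,231),(617,477),(408,486))]
print('tray',np.round(P,1),np.mean(P,0))
for a,b in((0,1),(3,2),(1,2),(0,3)): d=P[b]-P[a];print(np.linalg.norm(d),np.degrees(np.arctan2(d[1],d[0])))
for nm,a,b in(('fartop',(255,145,54),(705,128,54)),('farbot',(255,163,0),(620,148,0)),('shelftop',(705,130,54),(727,515,54)),('glassedge',(620,40,180),(650,522,180))):
    A=g(*a);B=g(*b);d=B-A;print(nm,A,B,np.linalg.norm(d),np.degrees(np.arctan2(d[1],d[0])))
f=cv2.imread('pics/scene0.png');cv2.imwrite('pics/c2.png',cv2.resize(f[150:310,130:390],None,fx=3,fy=3,interpolation=cv2.INTER_CUBIC))
```

```text
tray [[ 655.4    9.6]
 [ 665.4 -129.1]
 [ 503.9 -135.7]
 [ 495.5   -1.2]] [580.05149112 -64.10281213]
139.11950325042707 -85.87236811794334
134.7704531168193 -86.42354254950472
161.65480294173102 -177.65882693856173
160.2812460936428 -176.116959888527
fartop [711.52003307 101.41422847] [ 728.3596635  -188.40208318] 290.30512853391485 -86.67459663718084
farbot [713.95760793 100.4478829 ] [ 729.12175368 -145.43153746] 246.3465864829062 -86.4708616516504
shelftop [ 727.036211  -188.3866944] [ 478.91708038 -198.83829497] 248.3391610944126 -177.58793772688077
glassedge [ 743.07537851 -106.41419273] [ 465.03053829 -121.10463547] 278.4326530397235 -176.97560123787267
```

View pics/c2.png

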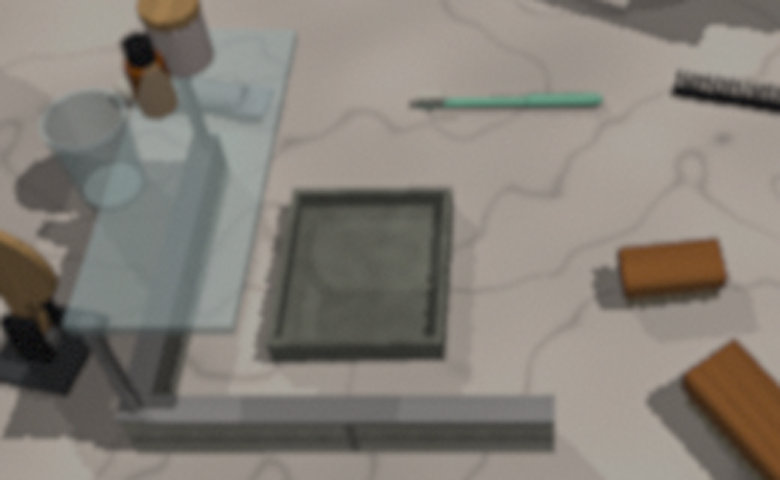

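Scene view: the tray is clear of the shelf and about 1° off the niche. The niche corner comes out at about (729,-197) with yaw about -87°, and the tray is at (580,-64). It needs about 62 mm along niche y and 71 mm along niche x. I'll push it against the far wall with shut fingers first, then sideways with spread fingers.

```bash
python3 -m jog '[{"dx":0.015,"dy":-0.037,"wz":-0.07,"grip":1},{"dx":0.015,"dy":-0.037,"wz":-0.07,"grip":1},{"dx":0.015,"dy":-0.037,"wz":-0.07,"grip":1},{"dx":0.015,"dy":-0.037,"wz":-0.07,"grip":1},{"dx":0.015,"dy":-0.037,"wz":-0.07,"grip":1},{"dx":0.015,"dy":-0.037,"wz":-0.07,"grip":1},{"dx":0.015,"dy":-0.037,"wz":-0.07,"grip":1},{"dx":0.015,"dy":-0.037,"wz":-0.07,"grip":1},{"dx":0.015,"dy":-0.037,"wz":-0.07,"grip":1},{"dx":0.015,"dy":-0.037,"wz":-0.07,"grip":1}]' 20
python3 -m jog '[{"dx":0.015,"dy":-0.037,"wz":-0.07,"grip":1},{"dx":0.015,"dy":-0.037,"wz":-0.07,"grip":1},{"dx":0.015,"dy":-0.037,"wz":-0.07,"grip":1},{"dx":0.015,"dy":-0.037,"wz":-0.07,"grip":1},{"dx":0.015,"dy":-0.037,"wz":-0.07,"grip":1},{"dx":0.015,"dy":-0.037,"wz":-0.05,"grip":1},{"grip":1},{"grip":1}]'
```

```text
invalid input
invalid input
```

```bash
python3 -m jog '[{"dx":0.015,"dy":-0.037,"dz":0,"wx":0,"wy":0,"wz":-0.07,"grip":1},{"dx":0.015,"dy":-0.037,"dz":0,"wx":0,"wy":0,"wz":-0.07,"grip":1}]' 20
```

```text
time_s: 0.3
ee_pos: [260.0, 452.3, 213.1]
ee_rot: [-179.9, 0.0, 148.3]
force: [1.2, 0.3, -0.5]
gripper_width: 78.4
```

All keys are required in each row.

```bash
python3 -m jog '[{"dx":0.015,"dy":-0.037,"dz":0,"wx":0,"wy":0,"wz":-0.07,"grip":1},{"dx":0.015,"dy":-0.037,"dz":0,"wx":0,"wy":0,"wz":-0.07,"grip":1},{"dx":0.015,"dy":-0.037,"dz":0,"wx":0,"wy":0,"wz":-0.07,"grip":1},{"dx":0.015,"dy":-0.037,"dz":0,"wx":0,"wy":0,"wz":-0.07,"grip":1},{"dx":0.015,"dy":-0.037,"dz":0,"wx":0,"wy":0,"wz":-0.07,"grip":1},{"dx":0.015,"dy":-0.037,"dz":0,"wx":0,"wy":0,"wz":-0.07,"grip":1},{"dx":0.015,"dy":-0.037,"dz":0,"wx":0,"wy":0,"wz":-0.07,"grip":1},{"dx":0.015,"dy":-0.037,"dz":0,"wx":0,"wy":0,"wz":-0.07,"grip":1},{"dx":0.015,"dy":-0.037,"dz":0,"wx":0,"wy":0,"wz":-0.07,"grip":1},{"dx":0.015,"dy":-0.037,"dz":0,"wx":0,"wy":0,"wz":-0.07,"grip":1}]'
python3 -m jog '[{"dx":0.015,"dy":-0.037,"dz":-0.02,"wx":0,"wy":0,"wz":-0.07,"grip":1},{"dx":0.015,"dy":-0.037,"dz":-0.02,"wx":0,"wy":0,"wz":-0.07,"grip":1},{"dx":0.015,"dy":-0.037,"dz":-0.02,"wx":0,"wy":0,"wz":-0.07,"grip":1},{"dx":0.012,"dy":-0.03,"dz":-0.02,"wx":0,"wy":0,"wz":-0.05,"grip":1},{"dx":0,"dy":0,"dz":-0.02,"wx":0,"wy":0,"wz":0,"grip":1},{"dx":0,"dy":0,"dz":0,"wx":0,"wy":0,"wz":0,"grip":1},{"dx":0,"dy":0,"dz":0,"wx":0,"wy":0,"wz":0,"grip":1}]'
```

```text
time_s: 1.3
ee_pos: [410.2, 81.3, 213.8]
ee_rot: [-180.0, -0.0, 108.1]
force: [-0.5, -0.1, -0.6]
gripper_width: 0.8
time_s: 2.0
ee_pos: [466.8, -57.9, 113.9]
ee_rot: [-179.9, -0.0, 93.4]
force: [-0.4, 0.2, 0.3]
gripper_width: 0.5
```

```bash
python3 -m jog '[{"dx":0,"dy":-0.003,"dz":-0.035,"wx":0,"wy":0,"wz":0,"grip":1},{"dx":0,"dy":0,"dz":-0.035,"wx":0,"wy":0,"wz":0,"grip":1},{"dx":0,"dy":0,"dz":-0.025,"wx":0,"wy":0,"wz":0,"grip":1},{"dx":0,"dy":0,"dz":-0.007,"wx":0,"wy":0,"wz":0,"grip":1},{"dx":0.005,"dy":0,"dz":0,"wx":0,"wy":0,"wz":0,"grip":1},{"dx":0.005,"dy":0,"dz":0,"wx":0,"wy":0,"wz":0,"grip":1},{"dx":0.005,"dy":0,"dz":0,"wx":0,"wy":0,"wz":0,"grip":1},{"dx":0.005,"dy":0,"dz":0,"wx":0,"wy":0,"wz":0,"grip":1},{"dx":0.005,"dy":0,"dz":0,"wx":0,"wy":0,"wz":0,"grip":1}]'
python3 -m jog '[{"dx":0.005,"dy":0.0003,"dz":0,"wx":0,"wy":0,"wz":0,"grip":1},{"dx":0.005,"dy":0.0003,"dz":0,"wx":0,"wy":0,"wz":0,"grip":1},{"dx":0.005,"dy":0.0003,"dz":0,"wx":0,"wy":0,"wz":0,"grip":1},{"dx":0.005,"dy":0.0003,"dz":0,"wx":0,"wy":0,"wz":0,"grip":1},{"dx":0.005,"dy":0.0003,"dz":0,"wx":0,"wy":0,"wz":0,"grip":1},{"dx":0.005,"dy":0.0003,"dz":0,"wx":0,"wy":0,"wz":0,"grip":1},{"dx":0.005,"dy":0.0003,"dz":0,"wx":0,"wy":0,"wz":0,"grip":1},{"dx":0.005,"dy":0.0003,"dz":0,"wx":0,"wy":0,"wz":0,"grip":1},{"dx":0.004,"dy":0.0003,"dz":0,"wx":0,"wy":0,"wz":0,"grip":1},{"dx":0,"dy":0,"dz":0,"wx":0,"wy":0,"wz":0,"grip":1}]'
```

```text
time_s: 2.9
ee_pos: [492.7, -61.1, 12.7]
ee_rot: [180.0, 0.0, 93.4]
force: [-4.6, 0.7, 2.9]
gripper_width: 0.6
time_s: 3.9
ee_pos: [536.3, -58.3, 11.8]
ee_rot: [-180.0, -0.0, 93.4]
force: [-2.9, 0.5, 1.8]
gripper_width: -0.2
```

Sliding force is about 4 N. Next is a slow approach to the wall.

```bash
python3 -m jog '[{"dx":0.002,"dy":0,"dz":0,"wx":0,"wy":0,"wz":0,"grip":1},{"dx":0.002,"dy":0,"dz":0,"wx":0,"wy":0,"wz":0,"grip":1},{"dx":0.002,"dy":0,"dz":0,"wx":0,"wy":0,"wz":0,"grip":1},{"dx":0.002,"dy":0,"dz":0,"wx":0,"wy":0,"wz":0,"grip":1}]'
python3 -m jog '[{"dx":0.001,"dy":0,"dz":0,"wx":0,"wy":0,"wz":0,"grip":1},{"dx":0.001,"dy":0,"dz":0,"wx":0,"wy":0,"wz":0,"grip":1},{"dx":0.001,"dy":0,"dz":0,"wx":0,"wy":0,"wz":0,"grip":1}]'
```

```text
time_s: 4.3
ee_pos: [544.4, -58.4, 11.9]
ee_rot: [180.0, 0.0, 93.4]
force: [-3.1, 0.3, 0.8]
gripper_width: 0.6
time_s: 4.6
ee_pos: [547.2, -58.3, 11.9]
ee_rot: [180.0, -0.0, 93.4]
force: [-3.2, -0.2, -0.3]
gripper_width: 0.4
```

```bash
python3 -m jog '[{"dx":0.001,"dy":0,"dz":0,"wx":0,"wy":0,"wz":0,"grip":1},{"dx":0.001,"dy":0,"dz":0,"wx":0,"wy":0,"wz":0,"grip":1},{"dx":0.001,"dy":0,"dz":0,"wx":0,"wy":0,"wz":0,"grip":1}]'
python3 -m jog '[{"dx":0.001,"dy":0,"dz":0,"wx":0,"wy":0,"wz":0,"grip":1},{"dx":0.001,"dy":0,"dz":0,"wx":0,"wy":0,"wz":0,"grip":1}]'
python3 - <<'E'
from h import *
f=env.grab_frame('top')
cv2.imwrite('pics/c3.png',cv2.resize(f[100:240,280:450,::-1],None,fx=4,fy=4,interpolation=cv2.INTER_CUBIC)*1)
E
```

```text
time_s: 4.9
ee_pos: [550.3, -58.3, 11.9]
ee_rot: [180.0, 0.0, 93.4]
force: [-1.7, 0.6, -0.8]
gripper_width: 0.8
time_s: 5.1
ee_pos: [551.9, -58.4, 11.9]
ee_rot: [-180.0, -0.0, 93.4]
force: [-3.9, -0.0, 0.6]
gripper_width: 0.4
```

View pics/c3.png

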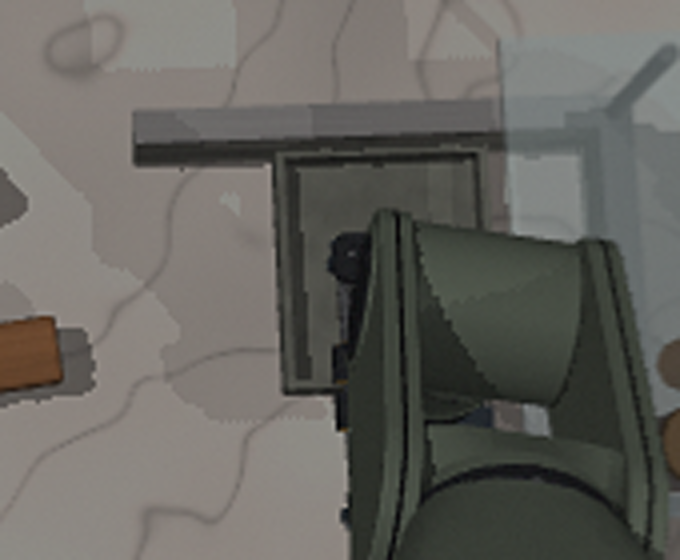

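The picture shows the tray's far rim at rows 148–153, just short of the far wall, and roughly square. A few mm remain.

```bash
python3 -m jog '[{"dx":0.001,"dy":0,"dz":0,"wx":0,"wy":0,"wz":0,"grip":1},{"dx":0.001,"dy":0,"dz":0,"wx":0,"wy":0,"wz":0,"grip":1}]'
python3 -m jog '[{"dx":0.001,"dy":0,"dz":0,"wx":0,"wy":0,"wz":0,"grip":1},{"dx":0.001,"dy":0,"dz":0,"wx":0,"wy":0,"wz":0,"grip":1}]'
python3 -m jog '[{"dx":0.001,"dy":0,"dz":0,"wx":0,"wy":0,"wz":0,"grip":1}]'
```

```text
time_s: 5.35
ee_pos: [551.9, -58.3, 11.8]
ee_rot: [-179.7, -0.0, 93.4]
force: [-8.7, -1.4, 4.5]
gripper_width: 0.2
time_s: 5.55
ee_pos: [551.8, -58.4, 11.9]
ee_rot: [-179.5, -0.0, 93.4]
force: [-12.9, -1.7, 8.8]
gripper_width: 0.4
time_s: 5.65
ee_pos: [551.8, -58.4, 11.9]
ee_rot: [-179.4, -0.1, 93.4]
force: [-15.1, -1.8, 11.9]
gripper_width: 0.4
```

Contact confirmed: the force rises with no motion. Now back off, lift, open, and go to the left side.

```bash
python3 -m jog '[{"dx":-0.015,"dy":0,"dz":0,"wx":0,"wy":0,"wz":0,"grip":1},{"dx":-0.015,"dy":0,"dz":0,"wx":0,"wy":0,"wz":0,"grip":1},{"dx":0,"dy":0,"dz":0.04,"wx":0,"wy":0,"wz":0,"grip":-1},{"dx":0,"dy":0.035,"dz":0.04,"wx":0,"wy":0,"wz":0,"grip":-1},{"dx":0.037,"dy":0.035,"dz":0.01,"wx":0,"wy":0,"wz":0,"grip":-1},{"dx":0.037,"dy":0.032,"dz":0,"wx":0,"wy":0,"wz":0,"grip":-1},{"dx":0.037,"dy":0,"dz":0,"wx":0,"wy":0,"wz":0,"grip":-1},{"dx":0,"dy":0,"dz":0,"wx":0,"wy":0,"wz":0,"grip":-1},{"dx":0,"dy":0,"dz":0,"wx":0,"wy":0,"wz":0,"grip":-1}]'
python3 - <<'E'
from h import *
f=env.grab_frame('top')
cv2.imwrite('pics/c4.png',cv2.resize(f[100:240,250:450,::-1],None,fx=4,fy=4,interpolation=cv2.INTER_CUBIC)*1)
E
```

```text
time_s: 6.55
ee_pos: [637.8, 40.5, 99.2]
ee_rot: [179.9, -0.0, 93.4]
force: [-0.8, 0.0, 0.8]
gripper_width: 53.5
```

View pics/c4.png

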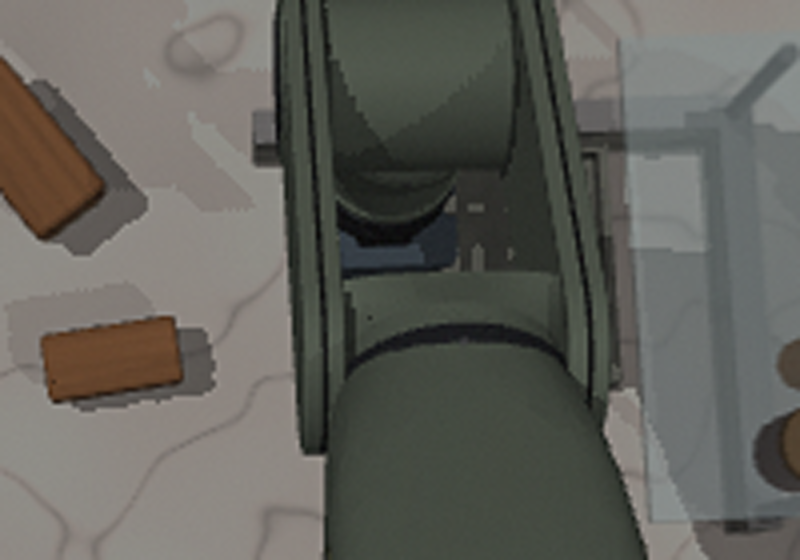

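```bash
python3 -m jog '[{"dx":0,"dy":0.005,"dz":-0.03,"wx":0,"wy":0,"wz":0,"grip":-1},{"dx":0,"dy":0,"dz":-0.03,"wx":0,"wy":0,"wz":0,"grip":-1},{"dx":0,"dy":0,"dz":-0.02,"wx":0,"wy":0,"wz":0,"grip":-1},{"dx":0,"dy":0,"dz":-0.007,"wx":0,"wy":0,"wz":0,"grip":-1},{"dx":0,"dy":0,"dz":0,"wx":0,"wy":0,"wz":0,"grip":-1},{"dx":0,"dy":-0.005,"dz":0,"wx":0,"wy":0,"wz":0,"grip":-1},{"dx":0,"dy":-0.005,"dz":0,"wx":0,"wy":0,"wz":0,"grip":-1},{"dx":0,"dy":-0.005,"dz":0,"wx":0,"wy":0,"wz":0,"grip":-1},{"dx":0.0003,"dy":-0.005,"dz":0,"wx":0,"wy":0,"wz":0,"grip":-1},{"dx":0.0003,"dy":-0.005,"dz":0,"wx":0,"wy":0,"wz":0,"grip":-1}]'
python3 -m jog '[{"dx":0.0003,"dy":-0.005,"dz":0,"wx":0,"wy":0,"wz":0,"grip":-1},{"dx":0.0003,"dy":-0.005,"dz":0,"wx":0,"wy":0,"wz":0,"grip":-1},{"dx":0.0003,"dy":-0.005,"dz":0,"wx":0,"wy":0,"wz":0,"grip":-1},{"dx":0.0003,"dy":-0.005,"dz":0,"wx":0,"wy":0,"wz":0,"grip":-1},{"dx":0.0003,"dy":-0.005,"dz":0,"wx":0,"wy":0,"wz":0,"grip":-1},{"dx":0.0003,"dy":-0.005,"dz":0,"wx":0,"wy":0,"wz":0,"grip":-1}]'
```

```text
time_s: 7.6
ee_pos: [637.6, 20.7, 12.9]
ee_rot: [180.0, -0.1, 93.3]
force: [-0.8, 4.0, 2.9]
gripper_width: 91.2
time_s: 8.2
ee_pos: [639.2, -8.8, 12.9]
ee_rot: [180.0, -0.1, 93.3]
force: [-1.7, 4.1, 4.8]
gripper_width: 91.1
```

```bash
python3 -m jog '[{"dx":0.0003,"dy":-0.005,"dz":0,"wx":0,"wy":0,"wz":0,"grip":-1},{"dx":0.0003,"dy":-0.005,"dz":0,"wx":0,"wy":0,"wz":0,"grip":-1},{"dx":0.0003,"dy":-0.005,"dz":0,"wx":0,"wy":0,"wz":0,"grip":-1},{"dx":0.0003,"dy":-0.005,"dz":0,"wx":0,"wy":0,"wz":0,"grip":-1},{"dx":0.0003,"dy":-0.004,"dz":0,"wx":0,"wy":0,"wz":0,"grip":-1},{"dx":0,"dy":-0.002,"dz":0,"wx":0,"wy":0,"wz":0,"grip":-1}]'
python3 -m jog '[{"dx":0.0001,"dy":-0.002,"dz":0,"wx":0,"wy":0,"wz":0,"grip":-1},{"dx":0.0001,"dy":-0.002,"dz":0,"wx":0,"wy":0,"wz":0,"grip":-1},{"dx":0.0001,"dy":-0.002,"dz":0,"wx":0,"wy":0,"wz":0,"grip":-1}]'
python3 -m jog '[{"dx":0.0001,"dy":-0.002,"dz":0,"wx":0,"wy":0,"wz":0,"grip":-1},{"dx":0.0001,"dy":-0.001,"dz":0,"wx":0,"wy":0,"wz":0,"grip":-1},{"dx":0.0001,"dy":-0.001,"dz":0,"wx":0,"wy":0,"wz":0,"grip":-1}]'
```

```text
time_s: 8.8
ee_pos: [640.7, -35.1, 12.7]
ee_rot: [180.0, -0.1, 93.3]
force: [-0.3, 5.1, 3.7]
gripper_width: 91.8
time_s: 9.1
ee_pos: [641.0, -40.9, 12.7]
ee_rot: [180.0, -0.1, 93.3]
force: [-0.8, 4.4, 4.0]
gripper_width: 91.2
time_s: 9.4
ee_pos: [641.3, -43.3, 12.7]
ee_rot: [180.0, -0.3, 93.3]
force: [-0.6, 12.1, 5.1]
gripper_width: 91.4
```

```bash
python3 -m jog '[{"dx":0,"dy":-0.001,"dz":0,"wx":0,"wy":0,"wz":0,"grip":-1},{"dx":0,"dy":-0.001,"dz":0,"wx":0,"wy":0,"wz":0,"grip":-1},{"dx":0,"dy":-0.001,"dz":0,"wx":0,"wy":0,"wz":0,"grip":-1},{"dx":0,"dy":0,"dz":0,"wx":0,"wy":0,"wz":0,"grip":-1}]'
python3 -m jog '[{"dx":0,"dy":0.007,"dz":0,"wx":0,"wy":0,"wz":0,"grip":-1},{"dx":0,"dy":0.015,"dz":0,"wx":0,"wy":0,"wz":0,"grip":-1},{"dx":0,"dy":0.03,"dz":0,"wx":0,"wy":0,"wz":0,"grip":-1},{"dx":0,"dy":0,"dz":0.04,"wx":0,"wy":0,"wz":0,"grip":-1},{"dx":0,"dy":0.03,"dz":0.045,"wx":0,"wy":0,"wz":0,"grip":-1},{"dx":0,"dy":0.045,"dz":0.02,"wx":0,"wy":0,"wz":0,"grip":-1},{"dx":-0.01,"dy":0.045,"dz":0,"wx":0,"wy":0,"wz":0,"grip":-1},{"dx":-0.02,"dy":0.045,"dz":0,"wx":0,"wy":0,"wz":0,"grip":-1},{"dx":-0.02,"dy":0.045,"dz":0,"wx":0,"wy":0,"wz":0,"grip":-1},{"dx":0,"dy":0,"dz":0,"wx":0,"wy":0,"wz":0,"grip":-1}]'
python3 - <<'E'
from h import *
f=env.grab_frame('top');cv2.imwrite('pics/top5.png',f[:,:,::-1])
cv2.imwrite('pics/c5.png',cv2.resize(f[100:240,330:460,::-1],None,fx=5,fy=4.2857*0+4,interpolation=cv2.INTER_CUBIC))
E
```

```text
time_s: 9.8
ee_pos: [641.4, -43.4, 12.8]
ee_rot: [180.0, -0.5, 93.2]
force: [0.6, 18.8, 4.8]
gripper_width: 91.2
time_s: 10.8
ee_pos: [588.7, 216.0, 113.7]
ee_rot: [-179.9, -0.1, 93.7]
force: [0.4, -0.1, 0.2]
gripper_width: 91.2
```

View pics/c5.png

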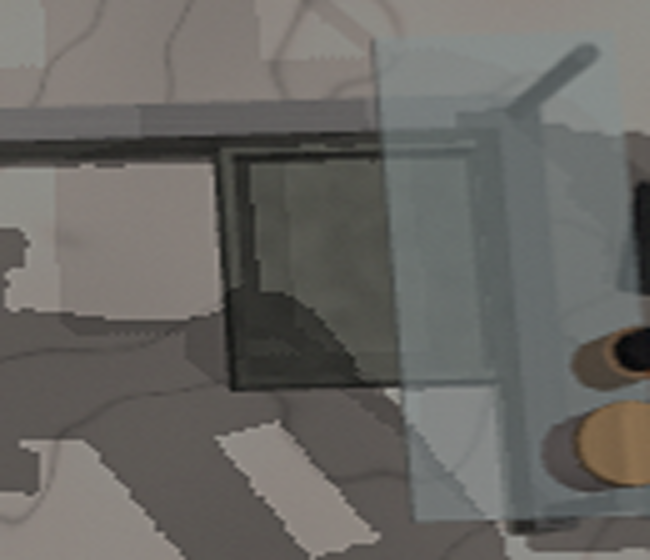

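The tray sits in the corner. Its rim corners are at about (374,137.5) and (376.4,197), with the near rim running to about (429,195). I'll quantify angle and gaps.

Run:
```python
from h import *
f=cv2.imread('pics/top5.png');g=cv2.GaussianBlur(cv2.cvtColor(f,6),(3,3),0).astype(float)
def edge(a,b,nrm,z,z0,n=25,r=4,sign=1):
    # strongest dark-side step along normal near line a-b
    out=[]
    for t in np.linspace(.1,.9,n):
        p=np.array(a)*(1-t)+np.array(b)*t; s=np.arange(-r,r+.1,.25)
        q=p+s[:,None]*np.array(nrm)
        v=cv2.remap(g.astype(np.float32),q[:,0].astype(np.float32)[None],q[:,1].astype(np.float32)[None],1)[0]
        d=sign*np.gradient(v); i=d.argmax(); out.append(onz('top',q[i],z))
    w=np.array(out,np.float32);l=cv2.fitLine(w,cv2.DIST_HUBER,0,.01,.01).ravel();d=l[:2]*np.sign(l[0] if abs(l[0])>abs(l[1]) else -l[1])
    return l[2:],np.degrees(np.arctan2(d[1],d[0]))
L=edge((374,137.5),(376.4,197),(1,0),28,0,sign=-1)
N=edge((376.4,197),(409,196),(0,1),28,0,sign=1)
F=edge((314,136),(370,133.5),(0,1),54,0,sign=-1)
B=edge((314,140.7),(370,138.3),(0,1),0,0,sign=1)
G=edge((405,109),(413,230),(1,0),180,0,sign=1)
for k,v in dict(left=L,near=N,fartop=F,farbot=B,glass=G).items(): print(k,np.round(v[0],1),round(v[1],2))
def dist(p,l): a=np.radians(l[1]);return (p-l[0])@np.array([-np.sin(a),np.cos(a)])
print('near to wall top/bot',dist(N[0],F),dist(N[0],B),'left to glass(exp 50)',dist(L[0],G))
```

```text
left [641.5 -56. ] 2.91
near [ 561.9 -110.2] -86.16
fartop [718.9  24.8] -86.87
farbot [715.3  13.8] -87.2
glass [ 610.2 -112.5] 3.17
near to wall top/bot -164.17107 -159.29465 left to glass(exp 50) 54.656555
```

```bash
python3 -m jog '[{"dx":-0.011,"dy":-0.04,"dz":0,"wx":0,"wy":0,"wz":-0.003,"grip":1},{"dx":-0.011,"dy":-0.04,"dz":0,"wx":0,"wy":0,"wz":0,"grip":1},{"dx":-0.011,"dy":-0.04,"dz":0,"wx":0,"wy":0,"wz":0,"grip":1},{"dx":-0.011,"dy":-0.04,"dz":0,"wx":0,"wy":0,"wz":0,"grip":1},{"dx":-0.011,"dy":-0.04,"dz":0,"wx":0,"wy":0,"wz":0,"grip":1},{"dx":-0.011,"dy":-0.04,"dz":0,"wx":0,"wy":0,"wz":0,"grip":1},{"dx":-0.011,"dy":-0.04,"dz":0,"wx":0,"wy":0,"wz":0,"grip":1},{"dx":0,"dy":-0.002,"dz":-0.03,"wx":0,"wy":0,"wz":0,"grip":1},{"dx":0,"dy":0,"dz":-0.03,"wx":0,"wy":0,"wz":0,"grip":1},{"dx":0,"dy":0,"dz":-0.03,"wx":0,"wy":0,"wz":0,"grip":1}]'
python3 -m jog '[{"dx":0.01,"dy":0,"dz":-0.011,"wx":0,"wy":0,"wz":0,"grip":1},{"dx":0.01,"dy":0,"dz":0,"wx":0,"wy":0,"wz":0,"grip":1},{"dx":0.008,"dy":0,"dz":0,"wx":0,"wy":0,"wz":0,"grip":1},{"dx":0.004,"dy":0,"dz":0,"wx":0,"wy":0,"wz":0,"grip":1},{"dx":0,"dy":0,"dz":0,"wx":0,"wy":0,"wz":0,"grip":1}]'
```

```text
time_s: 11.85
ee_pos: [514.5, -73.3, 23.2]
ee_rot: [179.9, 0.1, 93.1]
force: [-0.0, -0.2, -0.1]
gripper_width: 13.8
time_s: 12.35
ee_pos: [548.1, -71.1, 14.0]
ee_rot: [179.8, 0.0, 93.2]
force: [-0.7, 0.4, -0.3]
gripper_width: 1.0
```

```bash
python3 -m jog '[{"dx":0.001,"dy":0.004,"dz":-0.001,"wx":0,"wy":0,"wz":0.003,"grip":1},{"dx":0.001,"dy":0,"dz":0,"wx":0,"wy":0,"wz":0,"grip":1},{"dx":0.001,"dy":0,"dz":0,"wx":0,"wy":0,"wz":0,"grip":1}]'
python3 -m jog '[{"dx":0.001,"dy":0,"dz":0,"wx":0,"wy":0,"wz":0,"grip":1},{"dx":0.001,"dy":0,"dz":0,"wx":0,"wy":0,"wz":0,"grip":1}]'
python3 -m jog '[{"dx":0.001,"dy":0,"dz":0,"wx":0,"wy":0,"wz":0,"grip":1},{"dx":0.001,"dy":0,"dz":0,"wx":0,"wy":0,"wz":0,"grip":1}]'
```

```text
time_s: 12.65
ee_pos: [549.1, -66.7, 12.1]
ee_rot: [180.0, 0.0, 93.4]
force: [1.0, 0.5, -0.4]
gripper_width: 0.4
time_s: 12.85
ee_pos: [551.3, -67.0, 11.9]
ee_rot: [180.0, 0.0, 93.4]
force: [-0.1, 0.1, -0.8]
gripper_width: 0.5
time_s: 13.05
ee_pos: [552.4, -67.0, 11.8]
ee_rot: [-179.9, -0.0, 93.4]
force: [-3.3, -0.1, 3.1]
gripper_width: 0.2
```

It stalls at x = 552.4, exactly the flush position after allowing for the wall slope, so the tray is home. Next is the brush, with the tool leaned 35° about the jaw axis so the body clears the glass when placing.

```bash
python3 -m jog '[{"dx":-0.012,"dy":0,"dz":0,"wx":0,"wy":0,"wz":0,"grip":1},{"dx":-0.02,"dy":0,"dz":0,"wx":0,"wy":0,"wz":0,"grip":1},{"dx":0,"dy":0,"dz":0.04,"wx":0,"wy":0,"wz":0,"grip":-1},{"dx":0,"dy":0.02,"dz":0.04,"wx":0,"wy":0,"wz":0,"grip":-1},{"dx":0,"dy":0.03,"dz":0.02,"wx":0,"wy":0,"wz":0.02,"grip":-1},{"dx":0.01,"dy":0.04,"dz":0,"wx":0,"wy":0,"wz":0.02,"grip":-1},{"dx":0.01,"dy":0.04,"dz":0,"wx":0,"wy":0,"wz":0.02,"grip":-1},{"dx":0.01,"dy":0.04,"dz":0,"wx":0,"wy":0,"wz":0.02,"grip":-1},{"dx":0.01,"dy":0.04,"dz":0,"wx":0,"wy":0,"wz":0.02,"grip":-1},{"dx":0.01,"dy":0.04,"dz":0,"wx":0,"wy":0,"wz":0.02,"grip":-1}]'
python3 -m jog '[{"dx":0.002,"dy":0.008,"dz":0,"wx":-0.12,"wy":-0.022,"wz":0,"grip":-1},{"dx":0,"dy":0,"dz":0,"wx":-0.12,"wy":-0.022,"wz":0,"grip":-1},{"dx":0,"dy":0,"dz":0,"wx":-0.12,"wy":-0.022,"wz":0,"grip":-1},{"dx":0,"dy":0,"dz":0,"wx":-0.12,"wy":-0.022,"wz":0,"grip":-1},{"dx":0,"dy":0,"dz":0,"wx":-0.12,"wy":-0.022,"wz":0,"grip":-1},{"dx":0,"dy":0,"dz":0,"wx":0,"wy":0,"wz":0,"grip":-1}]'
python3 - <<'E'
from h import *
c=env.get_calibration('wrist');f=env.grab_frame('wrist');cv2.imwrite('pics/w1.png',f[:,:,::-1])
print(proj('wrist',[574.6,192.1,38],c))
f=env.grab_frame('scene');cv2.imwrite('pics/s1.png',f[:,:,::-1]);print(proj('scene',[574.6,192.1,38]), brush('scene',f,(334,226,374,252)))
from scipy.spatial.transform import Rotation as Ro
print(np.round(Ro.from_euler('xyz',env.state()['ee_rot'],degrees=True).as_matrix(),3))
E
```

```text
time_s: 14.05
ee_pos: [570.8, 184.4, 111.8]
ee_rot: [180.0, 0.0, 100.3]
force: [-0.0, -0.0, 0.1]
gripper_width: 61.5
time_s: 14.65
ee_pos: [571.5, 193.2, 109.1]
ee_rot: [-179.8, 35.0, 100.7]
force: [-0.1, 0.6, -1.0]
gripper_width: 91.2
[328.34534615 168.93364124]
[354.0427964  236.06108804] (((586.1349487304688, 191.8427734375), (47.914512634277344, 84.46432495117188), 3.3585968017578125), (337, 232, 35, 17))
[[-0.148  0.984  0.103]
 [ 0.807  0.18  -0.562]
 [-0.572 -0.    -0.821]]
```

View pics/w1.png

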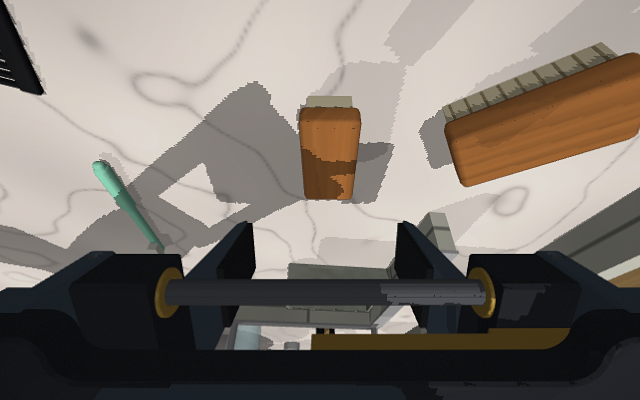

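Wrist view: the brush back is centred between the jaws, columns 300–360 and rows 107–200, parallel to the fingers. I'll refine its centre from this view.

Run:
```python
from h import *
P=[onz('wrist',p,38) for p in((331,107),(328,199),(301,125),(361,125))]
print(np.round(P,1),(P[0]+P[1])/2,(P[2]+P[3])/2,env.state()['ee_pos'])
```

```text
[[567.1 245.9]
 [583.7 148.7]
 [549.3 227.8]
 [590.6 235.4]] [575.3766239  197.29692124] [569.94100573 231.58451329] [572.75210534 191.11944149 111.24999776]
```

```bash
python3 -m jog '[{"dx":0.002,"dy":0,"dz":-0.03,"wx":0,"wy":0,"wz":0,"grip":-1},{"dx":0,"dy":0,"dz":-0.03,"wx":0,"wy":0,"wz":0,"grip":-1},{"dx":0,"dy":0,"dz":-0.02,"wx":0,"wy":0,"wz":0,"grip":-1},{"dx":0,"dy":0,"dz":-0.011,"wx":0,"wy":0,"wz":0,"grip":-1},{"dx":0,"dy":0,"dz":-0.005,"wx":0,"wy":0,"wz":0,"grip":-1},{"dx":0,"dy":0,"dz":0,"wx":0,"wy":0,"wz":0,"grip":-1}]'
python3 -m jog '[{"dx":0,"dy":0,"dz":0,"wx":0,"wy":0,"wz":0,"grip":1},{"dx":0,"dy":0,"dz":0,"wx":0,"wy":0,"wz":0,"grip":1},{"dx":0,"dy":0,"dz":0,"wx":0,"wy":0,"wz":0,"grip":1},{"dx":0,"dy":0,"dz":0,"wx":0,"wy":0,"wz":0,"grip":1},{"dx":0,"dy":0,"dz":0,"wx":0,"wy":0,"wz":0,"grip":1},{"dx":0,"dy":0,"dz":0,"wx":0,"wy":0,"wz":0,"grip":1},{"dx":0,"dy":0,"dz":0,"wx":0,"wy":0,"wz":0,"grip":1},{"dx":0,"dy":0,"dz":0,"wx":0,"wy":0,"wz":0,"grip":1}]' 15
```

```text
time_s: 15.35
ee_pos: [575.7, 190.4, 16.3]
ee_rot: [179.9, 34.9, 100.1]
force: [-0.3, -0.1, 0.1]
gripper_width: 91.2
time_s: 16.15
ee_pos: [575.3, 191.1, 15.9]
ee_rot: [179.9, 34.9, 100.2]
force: [0.5, 0.7, 1.1]
gripper_width: 44.0
```

Gripped: width reads 44.0 mm. Lift and carry low towards the tray.

```bash
python3 -m jog '[{"dx":0,"dy":0,"dz":0.015,"wx":0,"wy":0,"wz":0,"grip":1},{"dx":0,"dy":0,"dz":0.03,"wx":0,"wy":0,"wz":0,"grip":1},{"dx":0.007,"dy":-0.03,"dz":0,"wx":0,"wy":0,"wz":-0.02,"grip":1},{"dx":0.007,"dy":-0.03,"dz":0,"wx":0,"wy":0,"wz":-0.02,"grip":1},{"dx":0.007,"dy":-0.03,"dz":0,"wx":0,"wy":0,"wz":-0.02,"grip":1},{"dx":0.007,"dy":-0.03,"dz":0,"wx":0,"wy":0,"wz":-0.02,"grip":1},{"dx":0.007,"dy":-0.03,"dz":0,"wx":0,"wy":0,"wz":-0.02,"grip":1},{"dx":0.007,"dy":-0.03,"dz":0,"wx":0,"wy":0,"wz":-0.02,"grip":1},{"dx":0.007,"dy":-0.02,"dz":0,"wx":0,"wy":0,"wz":0,"grip":1},{"dx":0,"dy":0,"dz":0,"wx":0,"wy":0,"wz":0,"grip":1}]' 15
python3 - <<'E'
from h import *
print(env.state()['ee_pos'],env.state()['ee_rot'])
f=env.grab_frame('scene');cv2.imwrite('pics/s2.png',cv2.resize(f[100:340,120:420,::-1],None,fx=2.5,fy=2.5,interpolation=cv2.INTER_CUBIC))
E
```

```text
time_s: 17.15
ee_pos: [624.6, -11.7, 61.9]
ee_rot: [179.8, 35.0, 93.1]
force: [0.1, 0.8, -1.3]
gripper_width: 44.0
[624.63319417 -11.65080428  61.93518969] [179.84079818  34.98891608  93.11933223]
```

View pics/s2.png

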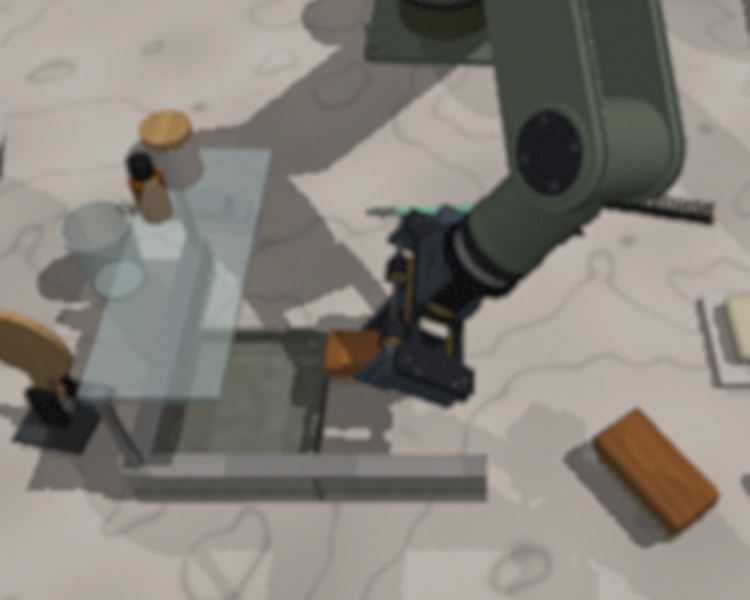

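The brush is held level and clear of glass and wall. Sliding in under the shelf edge, then lowering.

```bash
python3 -m jog '[{"dx":0,"dy":-0.02,"dz":-0.004,"wx":0,"wy":0,"wz":0,"grip":1},{"dx":0,"dy":-0.02,"dz":-0.003,"wx":0,"wy":0,"wz":0,"grip":1},{"dx":0,"dy":-0.02,"dz":0,"wx":0,"wy":0,"wz":0,"grip":1},{"dx":0,"dy":-0.02,"dz":0,"wx":0,"wy":0,"wz":0,"grip":1},{"dx":0,"dy":-0.018,"dz":0,"wx":0,"wy":0,"wz":0,"grip":1},{"dx":0,"dy":-0.01,"dz":0,"wx":0,"wy":0,"wz":0,"grip":1},{"dx":0,"dy":0,"dz":0,"wx":0,"wy":0,"wz":0,"grip":1}]'
python3 -m jog '[{"dx":0,"dy":0,"dz":-0.01,"wx":0,"wy":0,"wz":0,"grip":1},{"dx":0,"dy":0,"dz":-0.008,"wx":0,"wy":0,"wz":0,"grip":1},{"dx":0,"dy":0,"dz":-0.005,"wx":0,"wy":0,"wz":0,"grip":1},{"dx":0,"dy":0,"dz":-0.003,"wx":0,"wy":0,"wz":0,"grip":1},{"dx":0,"dy":0,"dz":0,"wx":0,"wy":0,"wz":0,"grip":1}]'
```

```text
time_s: 17.9
ee_pos: [624.1, -117.6, 54.0]
ee_rot: [179.9, 34.9, 93.3]
force: [0.1, 0.1, -0.3]
gripper_width: 43.8
time_s: 18.4
ee_pos: [624.0, -116.7, 27.0]
ee_rot: [180.0, 35.0, 93.4]
force: [0.5, 0.2, -1.5]
gripper_width: 43.6
```

```bash
python3 -m jog '[{"dx":0,"dy":0,"dz":-0.001,"wx":0,"wy":0,"wz":0,"grip":1},{"dx":0,"dy":0,"dz":-0.001,"wx":0,"wy":0,"wz":0,"grip":1},{"dx":0,"dy":0,"dz":0,"wx":0,"wy":0,"wz":0,"grip":1}]'
python3 -m jog '[{"dx":0,"dy":0,"dz":-0.001,"wx":0,"wy":0,"wz":0,"grip":1},{"dx":0,"dy":0,"dz":0,"wx":0,"wy":0,"wz":0,"grip":1}]'
python3 -m jog '[{"dx":0,"dy":0,"dz":-0.001,"wx":0,"wy":0,"wz":0,"grip":1},{"dx":0,"dy":0,"dz":0,"wx":0,"wy":0,"wz":0,"grip":1}]'
```

```text
time_s: 18.7
ee_pos: [624.3, -117.0, 25.9]
ee_rot: [179.9, 34.9, 93.3]
force: [0.3, -0.4, -1.4]
gripper_width: 43.9
time_s: 18.9
ee_pos: [624.2, -117.0, 24.8]
ee_rot: [179.9, 34.9, 93.3]
force: [-0.2, -0.1, -0.6]
gripper_width: 44.0
time_s: 19.1
ee_pos: [624.4, -117.0, 23.9]
ee_rot: [179.9, 35.0, 93.3]
force: [0.4, -0.2, -1.0]
gripper_width: 43.5
```

```bash
python3 -m jog '[{"dx":0,"dy":0,"dz":-0.001,"wx":0,"wy":0,"wz":0,"grip":1},{"dx":0,"dy":0,"dz":0,"wx":0,"wy":0,"wz":0,"grip":1}]'
python3 - <<'E'
from h import *
f=env.grab_frame('scene');cv2.imwrite('pics/s3.png',cv2.resize(f[160:320,160:380,::-1],None,fx=3.5,fy=3.5,interpolation=cv2.INTER_CUBIC))
E
```

```text
time_s: 19.3
ee_pos: [624.4, -117.0, 23.9]
ee_rot: [179.9, 35.0, 93.3]
force: [-1.6, 1.6, 4.6]
gripper_width: 43.8
```

View pics/s3.png

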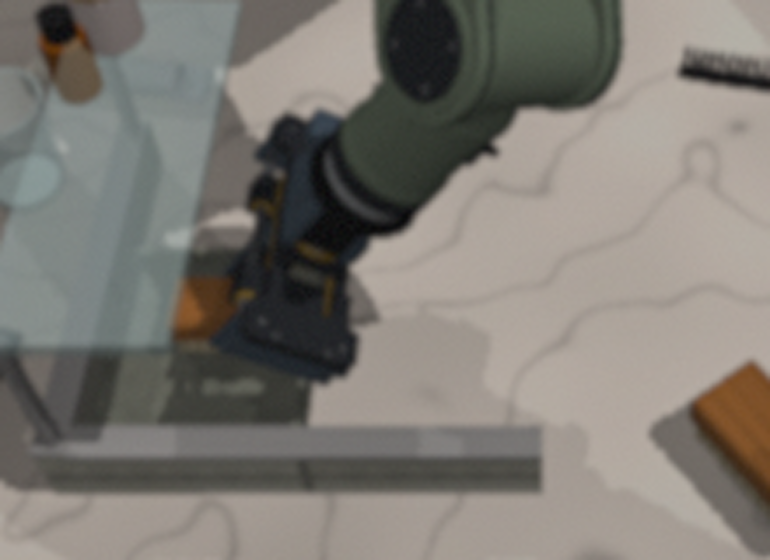

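The brush sits in the tray's middle, left of the wall corner, and the force rose to 4.6 N: contact with the floor. Release gently and retreat along the tool axis.

```bash
python3 -m jog '[{"dx":0,"dy":0,"dz":0.0005,"wx":0,"wy":0,"wz":0,"grip":-0.05},{"dx":0,"dy":0,"dz":0,"wx":0,"wy":0,"wz":0,"grip":-0.2},{"dx":0,"dy":0,"dz":0,"wx":0,"wy":0,"wz":0,"grip":-0.35},{"dx":0,"dy":0,"dz":0,"wx":0,"wy":0,"wz":0,"grip":-0.35},{"dx":0,"dy":0,"dz":0,"wx":0,"wy":0,"wz":0,"grip":-0.35}]'
python3 -m jog '[{"dx":0,"dy":0.005,"dz":0.008,"wx":0,"wy":0,"wz":0,"grip":-0.35},{"dx":0,"dy":0.011,"dz":0.016,"wx":0,"wy":0,"wz":0,"grip":-0.35},{"dx":0,"dy":0.017,"dz":0.025,"wx":0,"wy":0,"wz":0,"grip":-0.35},{"dx":0,"dy":0.023,"dz":0.033,"wx":0,"wy":0,"wz":0,"grip":-0.35},{"dx":0,"dy":0.035,"dz":0.02,"wx":0,"wy":0,"wz":0,"grip":-0.35},{"dx":0,"dy":0.045,"dz":0.02,"wx":0,"wy":0,"wz":0,"grip":-0.35},{"dx":-0.01,"dy":0.045,"dz":0.02,"wx":0,"wy":0,"wz":0,"grip":-0.35},{"dx":-0.01,"dy":0.045,"dz":0,"wx":0,"wy":0,"wz":0,"grip":-0.35},{"dx":-0.01,"dy":0.045,"dz":0,"wx":0,"wy":0,"wz":0,"grip":-0.35},{"dx":0,"dy":0.03,"dz":0,"wx":0,"wy":0,"wz":0,"grip":-0.35}]'
python3 - <<'E'
from h import *
f=env.grab_frame('top');cv2.imwrite('pics/top6.png',f[:,:,::-1]);g=env.grab_frame('scene')
a=cv2.resize(f[105:225,340:460,::-1],(480,480),interpolation=2);b=cv2.resize(g[200:310,170:280,::-1],(310,310),interpolation=2)
c=np.zeros((480,790,3),np.uint8);c[:,:480]=a;c[:310,480:]=b;cv2.imwrite('pics/c6.png',c)
E
```

```text
time_s: 19.85
ee_pos: [624.3, -117.0, 23.2]
ee_rot: [179.9, 34.9, 93.4]
force: [1.4, -0.0, 0.1]
gripper_width: 61.5
time_s: 20.85
ee_pos: [593.0, 187.3, 166.0]
ee_rot: [179.9, 34.9, 93.5]
force: [-0.6, 0.1, -0.2]
gripper_width: 61.6
```

View pics/c6.png

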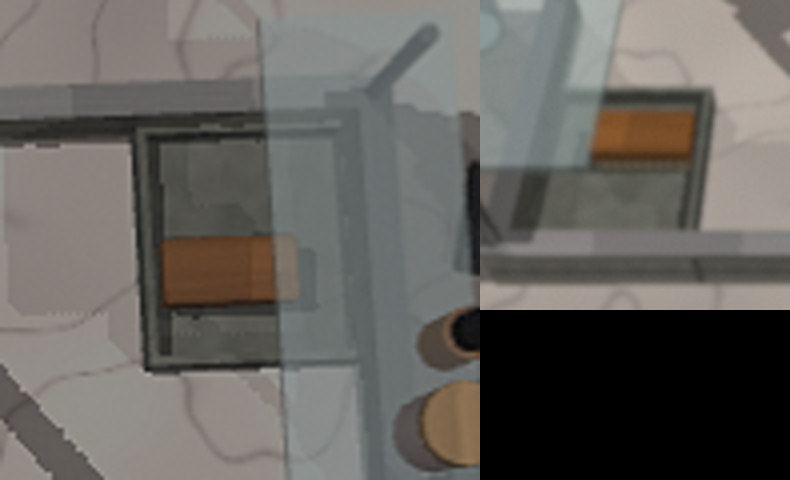

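The brush lies flat in the tray, at columns 162–298 and rows 237–304 of the left part. The tray rim has not visibly changed. Now a numeric check.

Run:
```python
from h import *
q=lambda u,v,z:onz('top',(340+u/4,105+v/4),z)
b=np.mean([q(162,238,46),q(298,235,46),q(299,300,46),q(164,304,46)],0)
L=np.array([641.5,-56.]);N=np.array([561.9,-110.2]);a=np.radians(-86.8);ex=np.array([np.cos(a),np.sin(a)]);ey=np.array([-ex[1],ex[0]])
print('brush',b,'tray frame',(b-L)@ex-70,(b-N)@ey-80, 'length',np.linalg.norm(q(162,271,46)-q(298,268,46)))
A=cv2.imread('pics/top5.png',0).astype(np.float32);B=cv2.imread('pics/top6.png',0).astype(np.float32)
def sub(I,p,d,s):
    t=np.arange(-4,4.1,.1);m=[]
    for k in range(-6,7):
        x=(p[0]+d[0]*t+k*d[1]).astype(np.float32);y=(p[1]+d[1]*t+k*d[0]).astype(np.float32)
        m.append(cv2.remap(I,x[None],y[None],2)[0])
    m=np.mean(m,0);return t[(s*np.gradient(m)).argmax()]
for nm,p,d,s in(('left',(374.5,150),(1,0),-1),('near',(395,196.5),(0,1),1)): print(nm,sub(A,p,d,s),sub(B,p,d,s))
s=env.state();print(s['time_s'],s['force'],s['gripper_width'])
f0=cv2.imread('pics/top0.png').astype(int);d=np.abs(cv2.imread('pics/top6.png').astype(int)-f0).max(2)>40
for n,(x0,y0,x1,y1) in dict(comb=(212,262,280,292),soap=(190,178,232,228),tbrush=(298,260,378,276),tube=(420,252,488,276),tumbler=(462,205,505,240),mirror=(455,130,510,180)).items(): print(n,d[y0:y1,x0:x1].mean().round(3))
```

```text
brush [ 622.97411024 -115.93739175] tray frame -11.190207826032648 -19.341388545241564 length 87.36574192767456
left -1.799999999999998 -1.799999999999998
near 0.20000000000000373 0.7000000000000046
20.95 [ 0.08341999  0.07621013 -0.57388174] 61.42984638594021
comb 0.48
soap 0.761
tbrush 0.0
tube 0.0
tumbler 0.0
mirror 0.0
```

```bash
python3 -m jog '[{"dx":0,"dy":0.03,"dz":0.03,"wx":0.1,"wy":0,"wz":0,"grip":-0.35},{"dx":-0.02,"dy":0.03,"dz":0.03,"wx":0.1,"wy":0,"wz":0,"grip":-0.35},{"dx":-0.02,"dy":0.03,"dz":0.03,"wx":0.1,"wy":0,"wz":0,"grip":-0.35},{"dx":-0.02,"dy":0.03,"dz":0,"wx":0,"wy":0,"wz":0,"grip":-0.35},{"dx":-0.02,"dy":0.03,"dz":0,"wx":0,"wy":0,"wz":0,"grip":-0.35},{"dx":-0.02,"dy":0.03,"dz":0,"wx":0,"wy":0,"wz":0,"grip":-0.35},{"dx":-0.02,"dy":0.03,"dz":0,"wx":0,"wy":0,"wz":0,"grip":-0.35},{"dx":-0.02,"dy":0.03,"dz":0,"wx":0,"wy":0,"wz":0,"grip":-0.35},{"dx":0,"dy":0,"dz":0,"wx":0,"wy":0,"wz":0,"grip":-0.35}]'
python3 - <<'E'
from h import *
f=env.grab_frame('top');cv2.imwrite('pics/top7.png',f[:,:,::-1])
def prof(I,cols,r0,r1): return I[r0:r1,cols[0]:cols[1]].mean(1).round(0).astype(int)
for n in('top5','top6','top7'):
    I=cv2.imread(f'pics/{n}.png',0);print(n,'near',prof(I,(378,384),190,202),prof(I,(394,402),190,202),'far',prof(I,(378,384),130,144),prof(I,(394,402),130,144))
E
```

```text
time_s: 21.85
ee_pos: [452.1, 426.4, 255.1]
ee_rot: [178.9, 17.7, 93.2]
force: [0.6, -0.5, -0.2]
gripper_width: 61.6
top5 near [48 48 48 49 55 55 44 46 89 88 88 89] [50 50 46 51 50 48 31 76 84 85 88 87] far [96 95 95 69 44 46 50 78 52 29 44 70 68 67] [96 96 93 40 50 54 62 74 32 44 80 82 81 83]
top6 near [ 62  63  63  65  90  90  58  47  90 146 142 142] [ 79  79  78  81  84  73  30  78 143 140 142 141] far [99 99 98 72 46 48 51 81 54 30 45 73 71 70] [ 99 100  96  42  52  56  64  77  33  46  83  84  85  86]
top7 near [ 55  56  55  57  80  80  51  42  79 130 127 126] [ 71  70  69  71  74  65  27  69 127 124 126 125] far [88 88 88 63 41 42 45 71 47 25 40 65 62 62] [88 89 85 37 46 50 57 68 29 40 74 75 75 77]
```

```bash
python3 -c "
import cv2;cv2.imwrite('pics/v7.png',cv2.imread('pics/top7.png'))"
```

```text
(no output)
```

View pics/v7.png

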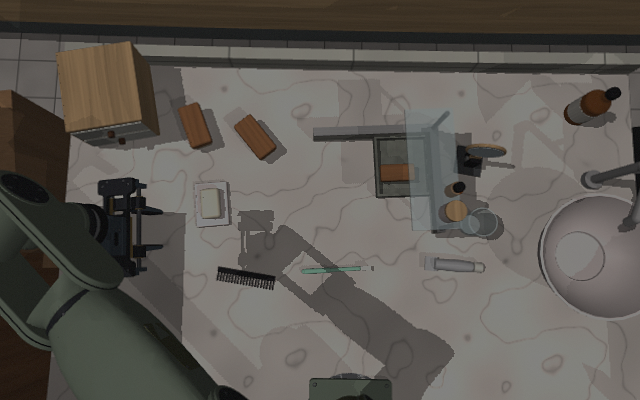

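The far-rim profiles are identical across pictures, so the 0.5 px shift at the near edge was lighting, and the tray has not moved. The bystanders are all at their original pixels: comb (246,278), soap dish (212,203), toothbrush (335,269), tube (455,265).

```bash
python3 -c "
from workcell import env
print(env.job_done())"
```

```text
the job is handed in; nothing more can be done
None
```

I pushed the tray into the niche corner and laid the small nail brush bristles down on its floor. The job is handed in at about 22 s of the 67 s allowed, and it reports no verdict.

**Tray:** I pushed it against the far wall with shut fingers, then under the shelf against the shelf wall with spread fingers. Both pushes ended with the force rising and no further motion. A second touch on the near side stalled at x = 552.4 mm, the value expected for a flush tray.

**Nail brush:** I gripped it with the tool leaned 35°, slid it in under the glass edge, and lowered it until the force showed contact with the floor. I then released it and backed away. In the last views it lies flat, about (-11, -19) mm from the tray's centre.

**Checks that disagreed:**
- **Camera gaps:** these were only good to a few millimetres. The far-wall distance came out at 159 to 164 mm where 160 is expected. The distance from the tray's left side to the glass edge came out at 55 mm where 50 is expected. For flushness I relied on the contact stalls.
- **Squareness:** the tray's left side and the glass edge agree to 0.3°. The fit of the near edge differed by about 0.7 to 1° from the far wall.
- **Near edge:** it seemed to shift by 0.5 px after placing. I put this down to a change of shadow, as the far rim's pixel profile was unchanged.

**Bystanders:** the toothbrush, tube, tumbler and mirror showed no pixel change. The comb and soap dish looked unmoved in the last view.

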